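# Pin a clamshell drilling jig shut over a pen blank and hold it

### The job

Get the pen blank in the clamshell drilling jig ready for drilling: swing the jig's hinged lid down onto the blank, then take the blue-handled locking pin from its stand and push it down through the hole in the lid into the hole in the base. The jig's bed is sprung, so press on the pin until its collar holds the lid fully shut, and finish like that, with the fingers still holding the pin pressed down: do not let go. Leave the loose things round about where they are.

Things in the scene. Friction and masses are not known exactly. Their poses are not given: they have to be found in the camera images.
- jig: Clamshell drilling jig fixed to the worktop: grey-painted lower half, 124 (x) by 170 (y) by 40 mm high, with a groove along y where the blank lies on a sprung bed; flat steel ears stick out 19 mm at both y ends. Origin on the worktop under the groove's middle; x points from the pin hole to the hinge (away from the robot, within 30 degrees), y along the hinge, z up.
- lid_hinge (a point): Middle of the hinge axis (50 mm along jig x, 45 mm above the worktop). The axis runs along jig y.
- lid (a joint): Lid angle: 0 rad fully shut (level), 1.57 upright, grows as it opens, stop at 2.0. Hinge friction holds the lid only near upright (1.3 to 1.85); lower it sinks by itself at about 1 rad/s until it rests on the sprung-up blank at about 0.075 rad. From there 5 to 9 N downward at the pin hole shut it fully; let go, it springs up again.
- lid_edge (a point): Middle of the free edge, at mid-thickness, of the aluminium lid: a plate 10 mm thick, 164 mm wide (y), about 0.3 kg, reaching 124 mm from the hinge axis, which lies at mid-thickness. The point moves with the lid; shut, it overhangs the lower half by 6 mm on the robot's side.
- lid_hole (a point): Centre of the pin hole on the lid's outer face (uppermost when shut), 95 mm from the hinge axis; 14 mm bore through 10 mm of lid. The three brass bushings are not for the pin.
- base_hole (a point): Centre of the mouth of the pin hole in the lower half, 40 mm above the worktop, 45 mm along -x of the jig; upright bore 12 mm wide, 40 mm deep. With the lid down the lid's hole stands right above it.
- bed (a point): Where the blank's centre lies when the jig is fully shut (29 mm above the worktop, in the middle of the groove).
- blank_mid (a point): Centre of the square light-wood pen blank, 22 x 150 x 22 mm, lying in the groove; the sprung bed lifts it 3 mm, so that its top stands 3 mm proud of the lower half.
- pin: Locking pin, upright in its stand; origin at the stem's lower end, z up along the pin. From below: steel stem 10 mm thick, 36 mm long, tapered end; collar 30 mm wide, 5 mm high; blue handle 22 mm thick, 46 mm high. Total 87 mm, about 90 g. With the jig shut and the collar on the lid, the collar's underside is 50 mm above the worktop.
- pin_grip (a point): Centre of the pin's blue handle, 64 mm above the stem's lower end, 23 mm above the collar's top.
- pin_tip (a point): Lower end of the pin's stem, on its axis.
- stand: Fixed dark wooden block, 54 x 54 x 46 mm, with a 13 mm upright hole in which the pin's stem stands, the collar resting on the block's top. Origin at the centre of its underside.
- tape_mid (a point): Centre of a loose roll of masking tape, 96 mm wide, 24 mm high: leave it alone.
- block_mid (a point): Centre of a loose grey sanding block, 52 x 68 x 23 mm: leave it alone.
- pen_blank_0_mid (a point): Centre of a spare light pen blank, 22 x 150 x 22 mm, lying on the worktop: leave it alone.
- pen_blank_1_mid (a point): Centre of a spare dark pen blank, 22 x 150 x 22 mm, lying on the worktop: leave it alone.
Things that resemble listed ones, but are neither listed nor needed, are in the scene too. Of the things that look like the jig, the larger one is meant.

How it is judged:
On the way, in this order (a step that is already met when the one before it is completed fails the run):
1. the lid has been swung down onto the blank (value of joint lid below 0.12 rad), for 0.2 s.
2. the pin has gone through the lid's hole into the hole of the base (horizontal distance between pin_tip and base_hole below 0.004 m and z of pin_tip in the frame of base_hole below -0.008 m and value of joint lid below 0.12 rad), for 0.1 s.
At the end, for the whole second after the job is handed in: Still held: lid pressed shut (< 0.02 rad); blank within 8 mm of the bed point; pin upright (0.12 rad) in both holes, tip over 22 mm below the base hole's mouth and within 4 mm of its axis, pressing on the jig with over 2.5 N; fingers on the pin with over 2.5 N (horizontal distance between pin_tip and base_hole below 0.004 m and value of joint lid below 0.02 rad and z of pin_tip in the frame of base_hole below -0.022 m and angle between pin's own z axis and vertical below 0.12 rad and contact force between pin and jig above 2.5 N and contact force between the fingers and pin above 2.5 N and distance between blank_mid and bed below 0.008 m); the arm keeps its last pose, push and grip.
It fails at once if a loose bystander (tape roll, sanding block, spare pen blanks) is shifted by more than 30 mm (distance of any of tape_mid, block_mid, pen_blank_0_mid, pen_blank_1_mid from where it was at the start of the episode above 0.03 m).
It also fails if it takes over 51 s, if anything falls off the work surface, if the arm or the gripper's body presses on something with over 40 N, if the wrist force passes 120 N, or if a joint passes its speed limit or range.

### The arm

A 7-joint arm with a two-finger parallel gripper is mounted at the origin on a cart in front of the work surface, level with it; the furniture and walls round the work are solid. World frame = base frame: x ahead of the robot, y to its left, z up, the work surface at z = 0. Lengths are in m, angles in rad, forces in N, time in s.
With the tool pointing down it reaches from about 0.35 to 0.9 m from the base axis. Payload 7.2 kg.
Tool frame: the origin (TCP) lies at the very end of the fingers, on their centre line; the grasp point (between the pads) lies 19 mm behind it (env.grasp_offset is the distance from the TCP to the grasp point, in m); y points along the fingers, z is the direction in which the jaws open and shut, and the axes are right-handed (so a half turn about y gives the same grasp; the last joint's range is limited). The gripper opens to 85 mm and grips with 20 to 120 N. Pads are 22 mm wide; open, the fingers measure 114 mm over their backs; the gripper's body (76 mm by 85 mm) begins 54 mm behind the grasp point. The pads swing forward as they close: fully open they stand 13 mm farther back than shut.
Start: joints at [1.164, 0.411, -0.013, 1.596, 0.006, 1.134, -0.082], TCP at [0.208, -0.589, 0.231] pointing down, gripper open.
Joint ranges: [-2.95, 2.95], [-0.29, 1.99], [-1.47, 1.44], [0.14, 2.54], [-1.03, 4.17], [0.13, 1.85], [-2.86, 2.86]. Speed limits (rad/s): [2.39, 2.39, 3.01, 3.01, 3.14, 3.14, 3.14].

### API

Orientations are given as a unit quaternion [w, x, y, z].
In Python, from rig import monitor, vision, workorder, env gives the robot as it stands.
- The arm moves only by the tool send_rows, never from a script. Its argument "rows" is a list that holds one entry, the list of rows, each a list of 6 numbers: the shift along the tool's x, y, z in mm, then the turn, a rotation vector about the tool's x, y, z in rad. A call has 1 to 5 rows; each row shifts and turns the commanded pose from where the row before left it, along the tool's axes as they then stand; what a row does not reach is not made up. A row lasts 1/10 s, in which the tool goes at most 50 mm and 8.59 degrees, less where a joint would pass 70% of its speed; a pose out of reach is approached as far as the arm can. A call with a gripper value outside its range is refused whole. "fingers" is the closure, from 0 (fully open) to 1 (shut), set as the call begins (left out, the last holds). The fingers move at their own pace and stop on an object; "force" is the grip in N (left out, the last holds). Time passes only in rows, so rows that do not move let the fingers close. It gives the time, the measured TCP pose, the force and the opening at its end, in the units of the state.
- monitor.sense(): the state, without advancing time (a new reading comes with each control period).
- vision.read_camera(name): name is "side" or "top" or "wrist"; returns a dict with "pixels" (384x512x3 uint8, red, green, blue), "depth" (384x512 float32, m along the optical axis (not along the pixel's ray), 0 where there is no reading), "fx", "fy", "cx", "cy" (pixels), "R" (3x3) and "t" (3): a world point X has camera coordinates R X + t. Camera axes: x right, y down, z forward; pixel columns grow to the right and rows downward; lengths in m; the calibration is good to about 2 mm. A picture is of the moment at which its call begins.
- workorder.sign_off(): hands the job in, once; it reports no verdict.
The state is a dict: "t": time; "joint_positions": joint angles; "joint_velocities": joint speeds; "joint_torque": joint torques, N m; "ee_pos": TCP position; "ee_rot": TCP orientation; "force": force on the tool from outside, world axes, zero at the start; "moment": the same for the moment, N m; "finger_gap": finger opening in m.
Only numpy, scipy, OpenCV 4.12 (cv2) and the standard library are available. Lean on these libraries where they do the work, as an engineer would, in place of code of your own. Each camera call takes 0.05 s, during which the arm holds its last target. There are 200 camera calls.

## Working session

There is one attempt and no reset: what is moved stays moved. The work goes in short steps, Python scripts to look and compute and a tool call to move; the robot and the scene stay as the last step left them, time stands still between calls to the robot, and variables do not carry over. Pictures are saved under pics/ and viewed, about 8 in all and at most 12, crops included, and the job is handed in when it is done.

Besides the shell and the picture viewer there is one more tool, called in YAML: its name, and indented under it one key for each argument. send_rows: Moves the arm, as the interface text tells. Its arguments: {"type":"object","properties":{"rows":{"type":"array","items":{"type":"array","items":{"type":"array","items":{"type":"number"}}}},"fingers":{"type":"number"},"force":{"type":"number"}},"required":["rows"]}

```bash
mkdir -p pics; ls; cat > h.py <<'E'
import numpy as np,cv2
from rig import monitor,vision,workorder,env
def cam(n,save=None):
    c=vision.read_camera(n); np.savez(f'{n}.npz',**c)
    if save: cv2.imwrite('pics/'+save,c['pixels'][:,:,::-1])
    return c
def load(n): return dict(np.load(f'{n}.npz'))
def world(c):
    v,u=np.indices(c['depth'].shape); d=c['depth']
    P=np.stack([(u-c['cx'])/c['fx']*d,(v-c['cy'])/c['fy']*d,d],-1)
    return (P-c['t'])@c['R']
def proj(c,X):
    p=np.asarray(X)@c['R'].T+c['t']; return np.stack([p[...,0]/p[...,2]*c['fx']+c['cx'],p[...,1]/p[...,2]*c['fy']+c['cy']],-1)
def ray(c,u,v,z):
    d=c['R'].T@np.array([(u-c['cx'])/c['fx'],(v-c['cy'])/c['fy'],1]);o=-c['R'].T@c['t']
    return o+d*(z-o[2])/d[2]
E
python3 - <<'E'
from h import *
a=cam('top'); b=cam('side')
cv2.imwrite('pics/a.png',np.vstack([a['pixels'],b['pixels']])[:,:,::-1][:, :])
for n,c in (('top',a),('side',b)): cv2.imwrite(f'pics/{n}0.png',cv2.resize(c['pixels'],(800,600))[:,:,::-1]); print(n,-c['R'].T@c['t'],c['R'][2])
s=monitor.sense();print(s['ee_pos'],s['ee_rot'],s['t'],s['finger_gap'],env.grasp_offset)
E
```

```text
pics
top [ 0.44074526 -0.28177418  1.06762455] [ 0.09165887 -0.00652833 -0.99576907]
side [0.49936063 0.59941267 0.67014081] [ 0.00283032 -0.83433411 -0.55125183]
[ 0.20755238 -0.58905136  0.23052171] [ 0.11911237 -0.11933049  0.69749567 -0.6964713 ] 0.1 0.08547075154894397 0.0187
```

View pics/top0.png

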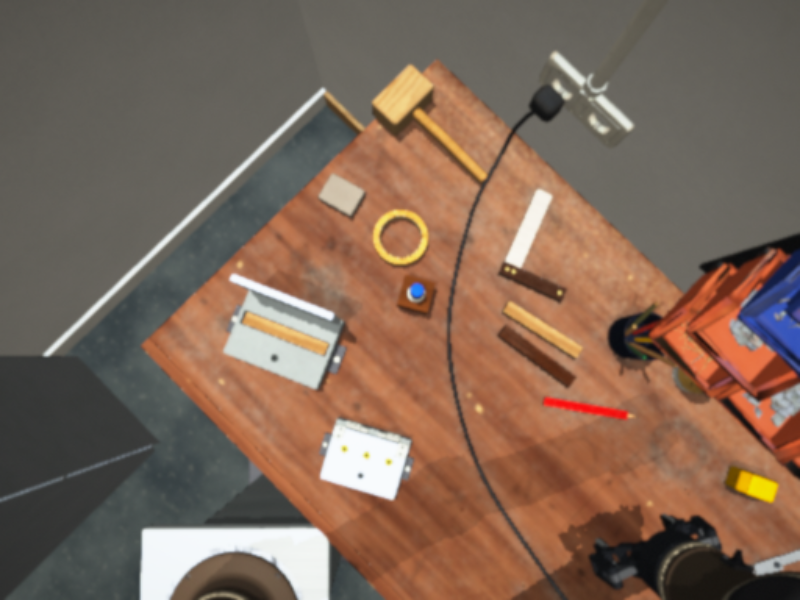

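View pics/side0.png

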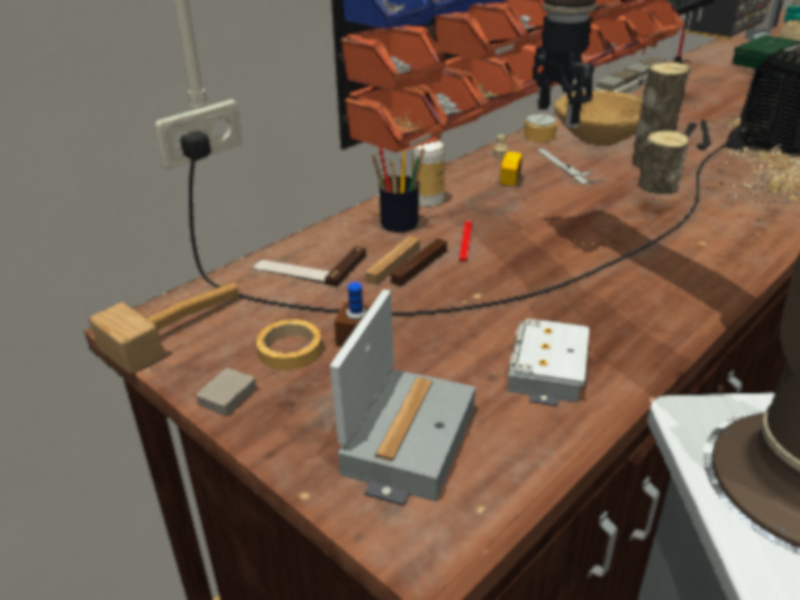

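The top view shows the larger jig with its open lid at about (285,340), its pin hole at (274,357), and the pin in its stand at (417,290). The side view shows the pin at (355,300), the open lid at (365,365) and the hole at (440,425). The smaller jig, with its lid shut, is a decoy.

```bash
python3 - <<'E'
from h import *
a=load('top');b=load('side')
def tri(p,q):
    A=[];B=[]
    for c,(u,v) in((a,p),(b,q)):
        d=c['R'].T@np.array([(u-c['cx'])/c['fx'],(v-c['cy'])/c['fy'],1]);d/=np.linalg.norm(d);o=-c['R'].T@c['t']
        M=np.eye(3)-np.outer(d,d);A.append(M);B.append(M@o)
    X=np.linalg.lstsq(np.vstack(A),np.hstack(B),rcond=None)[0]; return X.round(4),np.abs(np.vstack(A)@X-np.hstack(B)).max().round(4)
print('fx',a['fx'],b['fx'])
for n,c,box in(('top',a,(230,160,300,215)),('side',b,(210,170,245,215))):
    x0,y0,x1,y1=box; im=c['pixels'][y0:y1,x0:x1]; h=cv2.cvtColor(im,cv2.COLOR_RGB2HSV)
    m=(h[...,0]>100)&(h[...,0]<130)&(h[...,1]>150)&(h[...,2]>60)
    W=world(c)[y0:y1,x0:x1][m]; v,u=np.nonzero(m); print(n,'blue',m.sum(),u.min()+x0,u.max()+x0,v.min()+y0,v.max()+y0,u.mean()+x0,v.mean()+y0); 
    print(' z pct',np.percentile(W[:,2],[2,50,98]).round(4),'mean',W.mean(0).round(4)); 
    t=W[W[:,2]>np.percentile(W[:,2],98)-.006]; print(' top pts',t.mean(0).round(4))
    if n=='top': cands=(t,)
def hole(c,u,v,r=7):
    x0,y0=int(u)-r,int(v)-r; g=cv2.cvtColor(c['pixels'],cv2.COLOR_RGB2GRAY)[y0:y0+2*r+1,x0:x0+2*r+1].astype(float)
    bg=np.percentile(g,70); w=np.clip(bg-25-g,0,None); vv,uu=np.indices(g.shape); return (uu*w).sum()/w.sum()+x0,(vv*w).sum()/w.sum()+y0
ht=hole(a,274*.64,357*.64);hs=hole(b,440*.64,425*.64);print('hole',ht,hs,tri(ht,hs)); print(ray(a,*ht,.04),ray(b,*hs,.04))
# jig base top surface
W=world(a);sub=W[180:250,140:225];r=a['pixels'][180:250,140:225].astype(int);
m=(abs(sub[...,2]-.04)<.006)&(r.max(-1)-r.min(-1)<40)&(r.mean(-1)>80)
P=sub[m];rect=cv2.minAreaRect((P[:,:2]*1000).astype(np.float32));print('base',len(P),P[:,2].mean(),rect)
m=(sub[...,2]>.06)&(r.mean(-1)>100);P=sub[m];print('lid top',len(P),P.max(0),P.mean(0))
# lid face from side
Ws=world(b); sb=Ws[180:290,210:256];rs=b['pixels'][180:290,210:256].astype(int);m=(sb[...,2]>.06)&(sb[...,0]>.4)&(rs.max(-1)-rs.min(-1)<40);P=sb[m];print(len(P),P.min(0),P.max(0))
c0=P.mean(0);n=np.linalg.svd(P-c0,full_matrices=False)[2][2];print('lid plane',c0,n)
# blank
h=cv2.cvtColor(a['pixels'],cv2.COLOR_RGB2HSV)[180:250,140:225];m=(h[...,1]>90)&(abs(sub[...,2]-.043)<.01);P=sub[m];print('blank',len(P),cv2.minAreaRect((P[:,:2]*1000).astype(np.float32)),P[:,2].mean())
# stand, tape
m=(abs(W[...,2]-.046)<.008);m[:,:245]=0;m[:,285:]=0;m[:160]=0;m[215:]=0;P=W[m];print('stand',len(P),P.min(0),P.max(0),cv2.minAreaRect((P[:,:2]*1000).astype(np.float32)))
E
```

```text
fx 387.15423419139836 466.66404306229555
top blue 52 263 270 182 189 266.5 185.5
 z pct [0.0927 0.0959 0.0997] mean [ 0.5469 -0.3078  0.0962]
 top pts [ 0.5469 -0.3079  0.0965]
side blue 126 223 230 181 199 226.95238095238096 189.73809523809524
 z pct [0.0564 0.0817 0.3837] mean [ 0.5475 -0.2803  0.0937]
 top pts [0.4994 0.5994 0.6701]
hole (np.float64(175.09587020648968), np.float64(228.75442477876106)) (np.float64(280.7753120665742), np.float64(271.74618585298197)) (array([ 0.44  , -0.0675,  0.0399]), np.float64(0.0011))
[ 0.43890619 -0.06741162  0.04      ] [ 0.44112228 -0.06741193  0.04      ]
base 2197 0.03959699635355624 ((473.83489990234375, -81.36973571777344), (170.59019470214844, 123.38704681396484), 68.59315490722656)
lid top 404 [ 0.55386454 -0.02657746  1.06762455] [ 0.52155507 -0.11631539  0.18750703]
2147 [ 0.49502497 -0.31845461  0.06007099] [0.56498514 0.59941267 0.67014081]
lid plane [ 0.53173823 -0.09032061  0.12463126] [-0.95485981  0.2220011  -0.19737843]
blank 444 ((480.1600341796875, -85.35441589355469), (149.8189697265625, 20.467578887939453), 68.42097473144531) 0.042594731472381034
stand 342 [ 0.51388559 -0.33965413  0.03902568] [ 0.57810226 -0.2758848   0.05306286] ((546.4423828125, -307.1206359863281), (53.87781524658203, 54.121246337890625), 74.1709976196289)
```

```bash
cat >> h.py <<'E'
from scipy.spatial.transform import Rotation as Ro
def state():
    s=monitor.sense(); q=s['ee_rot']; R=Ro.from_quat([q[1],q[2],q[3],q[0]]); return s,np.array(s['ee_pos']),R
def go(p,yaw=None,base=None,verb=True):
    "deltas in tool axes (mm) to TCP p; yaw = world heading of jaw axis z, tool down; shift given before turning"
    s,x,R=state(); 
    if yaw is not None:
        best=None
        for k in (0,np.pi):
            z=np.array([np.cos(yaw+k),np.sin(yaw+k),0]);y=np.array([0,0,-1.]);T=Ro.from_matrix(np.stack([np.cross(y,z),y,z],1))
            rv=(R.inv()*T).as_rotvec()
            if best is None or np.linalg.norm(rv)<np.linalg.norm(best): best=rv
        print('turn',best.round(4))
    d=np.array(p)-x; print('t',s['t'],'tcp',x.round(4),'gap',round(s['finger_gap'],4),'F',np.round(s['force'],1),'world d mm',(d*1000).round(1),'tool d mm',(R.inv().apply(d)*1000).round(1)); return R
E
python3 - <<'E'
from h import *
s,x,R=state();print(R.as_matrix().round(3));print(np.round(s['joint_positions'],3))
a=load('top');b=load('side')
O=np.array([.4815,-.0843]);th=np.radians(-21.45);ux=np.array([np.cos(th),np.sin(th)]);uy=np.array([-ux[1],ux[0]])
W=world(b)[170:290,205:262].reshape(-1,3);J=np.c_[(W[:,:2]-O)@ux,(W[:,:2]-O)@uy,W[:,2]]
m=(J[:,2]>.06)&(J[:,2]<.18)&(abs(J[:,1])<.084)&(J[:,0]<.09)&(J[:,0]>.03);J=J[m]
for z in np.arange(.06,.18,.02):
    k=abs(J[:,2]-z)<.01;print(z,k.sum(),np.median(J[k,0]).round(4))
W=world(a)[170:250,130:225].reshape(-1,3);J=np.c_[(W[:,:2]-O)@ux,(W[:,:2]-O)@uy,W[:,2]];k=(J[:,2]>.13)&(J[:,2]<.2);J=J[k];print('edge',np.percentile(J,[5,50,95],0).round(4))
pin=np.array([.547,-.308])
H=lambda jx,jy:O+ux*jx+uy*jy
print('behind lid',H(.12,0),'hinge',H(.05,0))
go([*H(.125,0),.23],np.arctan2(uy[1],uy[0]));go([*H(.125,0),.23],th)
E
```

```text
[[-0.943 -0.001  0.332]
 [-0.332  0.001 -0.943]
 [ 0.    -1.    -0.001]]
[ 1.164  0.412 -0.013  1.597  0.006  1.134 -0.082]
0.06 153 0.0467
0.08 323 0.0471
0.1 327 0.0475
0.12000000000000001 341 0.048
0.14 361 0.0484
0.16000000000000003 604 0.0495
edge [[ 0.0459 -0.0779  0.1449]
 [ 0.0507 -0.0031  0.1684]
 [ 0.0558  0.0735  0.1712]]
behind lid [ 0.59318845 -0.1281827 ] hinge [ 0.52803685 -0.10258446]
turn [1.400e-03 7.132e-01 6.000e-04]
t 0.1 tcp [ 0.2076 -0.5891  0.2305] gap 0.0855 F [-0.2  0.9 -0.7] world d mm [390.3 459.   -0.5] tool d mm [-520.7    0.9 -303.2]
turn [ 1.400e-03 -8.576e-01 -6.000e-04]
t 0.1 tcp [ 0.2076 -0.5891  0.2305] gap 0.0855 F [-0.2  0.9 -0.7] world d mm [390.3 459.   -0.5] tool d mm [-520.7    0.9 -303.2]
```

send_rows:
  rows:
    - [[-42,-2,-24,0,0,0],[-42,-2,-24,0,0,0],[-42,-2,-24,0,0,0],[-42,-2,-24,0,0,0],[-42,-2,-24,0,0,0]]
  fingers: 1
  force: 40

```text
t: 0.6
ee_pos: [0.3667, -0.4047, 0.2411]
ee_rot: [0.119, -0.119, 0.697, -0.697]
force: [1.5, -1.2, 0.2]
finger_gap: 0.0123
```

send_rows:
  rows:
    - [[-42,0,-24,0,0,0],[-42,0,-24,0,0,0],[-42,0,-24,0,0,0],[-42,0,-24,0,0,0],[-42,0,-24,0,0,0]]

```text
t: 1.1
ee_pos: [0.5248, -0.2219, 0.2411]
ee_rot: [0.119, -0.119, 0.697, -0.697]
force: [0.7, -0.5, -0.1]
finger_gap: 0.0
```

send_rows:
  rows:
    - [[0,0,0,0,0.14,0],[0,0,0,0,0.14,0],[0,0,0,0,0.14,0],[0,0,0,0,0.14,0],[0,0,0,0,0.14,0]]

```text
t: 1.6
ee_pos: [0.5238, -0.2234, 0.2408]
ee_rot: [-0.129, 0.129, 0.695, -0.695]
force: [0.8, -0.3, -0.0]
finger_gap: -0.0
```

```bash
cat >> h.py <<'E'
O=np.array([.4815,-.0843]);th=np.radians(-21.45);ux=np.array([np.cos(th),np.sin(th)]);uy=np.array([-ux[1],ux[0]]);H=lambda jx,jy:O+ux*jx+uy*jy
E
python3 -c "
from h import *
R=go([*H(.125,0),.125],np.arctan2(uy[1],uy[0]));print(R.as_matrix().round(3),state()[0]['joint_positions'])"
```

```text
turn [-0.      0.0076  0.0009]
t 1.6 tcp [ 0.5238 -0.2234  0.2408] gap -0.0 F [ 0.8 -0.3 -0. ] world d mm [  74.    93.4 -115.8] tool d mm [ -35.7  115.8 -113.7]
[[-0.933 -0.001 -0.359]
 [ 0.359  0.    -0.933]
 [ 0.001 -1.     0.   ]] [ 0.40532614  0.31370702 -0.11086196  1.71605946  0.03800573  1.11481845
 -1.65452852]
```

send_rows:
  rows:
    - [[-12,0,-38,0,0,0],[-12,0,-38,0,0,0],[-12,0,-38,0,0,0],[0,45,0,0,0,0],[0,45,0,0,0,0]]

```text
t: 2.1
ee_pos: [0.5996, -0.1278, 0.151]
ee_rot: [-0.125, 0.127, 0.696, -0.696]
force: [-0.0, -0.6, -1.0]
finger_gap: -0.0
```

send_rows:
  rows:
    - [[0,26,0,0,0,0],[25,0,0,0,0,0],[20,0,0,0,0,0],[10,0,0,0,0,0],[10,0,0,0,0,0]]

```text
t: 2.6
ee_pos: [0.5374, -0.1067, 0.1255]
ee_rot: [0.127, -0.127, -0.696, 0.696]
force: [3.1, -0.8, -1.5]
finger_gap: -0.0002
```

```bash
python3 -c "
from h import *
cv2.imwrite('pics/s1.png',cam('side')['pixels'][120:320,160:360,::-1].repeat(2,0).repeat(2,1));go([*H(.04,0),.125])"
```

```text
t 2.65 tcp [ 0.536  -0.1062  0.1255] gap 0.0001 F [-2.8  1.  -0.8] world d mm [-17.3   7.2  -0.5] tool d mm [18.7  0.5 -0.7]
```

View pics/s1.png

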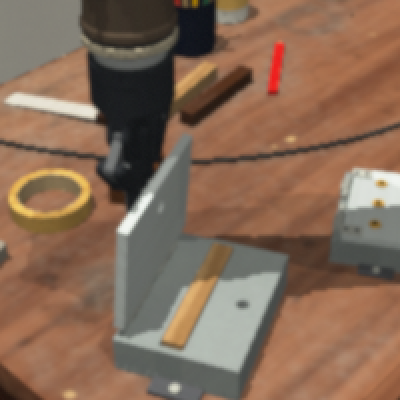

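The crop shows the closed fingers behind the lid, which has just started to tilt toward the robot. I'll keep pushing.

send_rows:
  rows:
    - [[8,0,0,0,0,0],[8,0,0,0,0,0],[8,0,0,0,0,0],[8,0,0,0,0,0],[5,0,0,0,0,0]]

```text
t: 3.15
ee_pos: [0.5016, -0.0932, 0.1253]
ee_rot: [0.127, -0.127, -0.696, 0.696]
force: [0.0, -0.2, -0.1]
finger_gap: -0.0001
```

send_rows:
  rows:
    - [[0,-25,0,0,0,0],[0,-25,0,0,0,0],[0,-25,0,0,0,0],[0,0,0,0,0,0],[0,0,0,0,0,0]]
  fingers: 0

```text
t: 3.65
ee_pos: [0.5023, -0.0935, 0.2005]
ee_rot: [0.127, -0.127, -0.696, 0.696]
force: [-0.4, 0.2, -1.3]
finger_gap: 0.0727
```

```bash
python3 -c "
from h import *
go([.547,-.308,.15],np.arctan2(uy[1],uy[0]))
b=cam('side');
W=world(b)[170:300,205:320].reshape(-1,3);J=np.c_[(W[:,:2]-O)@ux,(W[:,:2]-O)@uy,W[:,2]]
k=(abs(J[:,1])<.08)&(J[:,0]<.06)&(J[:,0]>-.08)&(J[:,2]>.03)&(J[:,2]<.12);J=J[k]
for x in np.arange(-.07,.06,.02):
  m=abs(J[:,0]-x)<.01;print(x.round(2),m.sum(),np.median(J[m,2]))
"
```

```text
turn [ 0.      0.0132 -0.0005]
t 3.65 tcp [ 0.5023 -0.0935  0.2005] gap 0.0727 F [-0.4  0.2 -1.3] world d mm [  44.7 -214.5  -50.5] tool d mm [-117.6   50.6  184.9]
-0.07 252 0.03865203453401435
-0.05 571 0.03908893468039555
-0.03 591 0.03905636424639431
-0.01 673 0.040740378707519904
0.01 716 0.04309921774009501
0.03 489 0.0695209213963491
0.05 235 0.054329679383330554
```

send_rows:
  rows:
    - [[-23.5,0,37,0,0,0],[-23.5,0,37,0,0,0],[-23.5,0,37,0,0,0],[-23.5,0,37,0,0,0],[-23.5,0,37,0,0.013,0]]

```text
t: 4.2
ee_pos: [0.5465, -0.3094, 0.1987]
ee_rot: [-0.132, 0.131, 0.695, -0.695]
force: [1.0, 1.3, 0.3]
finger_gap: 0.0853
```

```bash
python3 -c "
from h import *
go([.547,-.308,.15],np.arctan2(uy[1],uy[0]))
b=cam('side');w=cam('wrist');a=cam('top')
print(-w['R'].T@w['t'],proj(w,[.547,-.308,.097]))
cv2.imwrite('pics/w2.png',np.hstack([w['pixels'][:,:,::-1],b['pixels'][130:330,190:320,::-1].repeat(2,0).repeat(2,1)[:384]]))
"
```

```text
turn [0.0002 0.0004 0.0026]
t 4.2 tcp [ 0.5465 -0.3094  0.1987] gap 0.0853 F [1.  1.3 0.3] world d mm [  0.5   1.4 -48.7] tool d mm [-0.  48.7 -1.5]
[ 0.61218695 -0.3438831   0.33999487] [244.8746425  202.16526969]
```

View pics/w2.png

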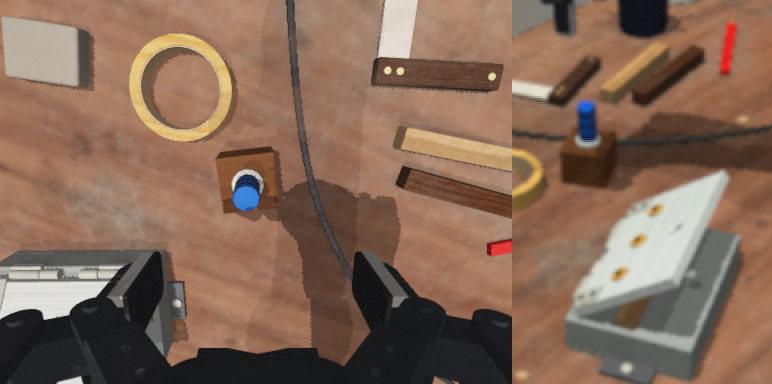

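The wrist view shows the pin top at about (246,199) between the fingers, against a predicted (245,202). The lid is sinking in the side inset. I'll refine the pin position from the wrist view and recheck the lid.

```bash
python3 -c "
from h import *
w=load('wrist');h=cv2.cvtColor(w['pixels'],cv2.COLOR_RGB2HSV);m=(h[...,0]>100)&(h[...,0]<130)&(h[...,1]>130)&(h[...,2]>60);m[:140]=0;m[240:]=0
P=world(w)[m];t=P[:,2]>.093;print(m.sum(),t.sum(),P[t].min(0),P[t].max(0),P[t].mean(0),P[t][:,2].mean())
v,u=np.nonzero(m);ok=world(w)[v,u,2]>.093;print(ray(w,u[ok].mean(),v[ok].mean(),.097))
h2=(h[...,2]>0);
"
```

```text
687 537 [ 0.53943169 -0.3438831   0.093149  ] [ 0.61218695 -0.29941547  0.33999487] [ 0.55011309 -0.31011981  0.09720041] 0.097200414040406
[ 0.55008334 -0.31008677  0.097     ]
```

send_rows:
  rows:
    - [[0,35,-1,0,0,0],[0,35,0,0,0,0],[0,30,0,0,0,0],[0,30,0,0,0,0],[0,12,0,0,0,0]]

```text
t: 4.85
ee_pos: [0.5453, -0.3045, 0.0545]
ee_rot: [-0.133, 0.129, 0.696, -0.694]
force: [-0.8, 0.3, -0.7]
finger_gap: 0.0855
```

```bash
python3 -c "
from h import *
go([.547,-.308,.057],np.arctan2(uy[1],uy[0]))
"
```

```text
turn [0.0012 0.0019 0.0063]
t 4.85 tcp [ 0.5453 -0.3045  0.0545] gap 0.0855 F [-0.8  0.3 -0.7] world d mm [ 1.7 -3.5  2.5] tool d mm [-2.8 -2.5  2.7]
```

send_rows:
  rows:
    - [[-3,-2,3,0,0,0],[0,0,0,0,0,0]]

```text
t: 5.05
ee_pos: [0.5501, -0.3116, 0.0615]
ee_rot: [0.131, -0.132, -0.695, 0.695]
force: [-0.8, -0.9, 0.2]
finger_gap: 0.0855
```

send_rows:
  rows:
    - [[0,0,0,0,0,0],[0,0,0,0,0,0],[0,0,0,0,0,0],[0,0,0,0,0,0],[0,0,0,0,0,0]]
  fingers: 1
  force: 70

```text
t: 5.55
ee_pos: [0.5495, -0.3113, 0.0609]
ee_rot: [0.131, -0.132, -0.695, 0.695]
force: [-0.1, 0.4, 4.1]
finger_gap: 0.0202
```

```bash
python3 -c "
from h import *
go([.547,-.308,.057],np.arctan2(uy[1],uy[0]));a=cam('top');b=cam('side')
for c in(a,b):
  W=world(c).reshape(-1,3);J=np.c_[(W[:,:2]-O)@ux,(W[:,:2]-O)@uy,W[:,2]]
  k=(abs(J[:,1])<.07)&(J[:,0]<.04)&(J[:,0]>-.07)&(J[:,2]>.035)&(J[:,2]<.12);J=J[k];print(np.polyfit(J[:,0],J[:,2],1))
cv2.imwrite('pics/m3.png',np.hstack([a['pixels'][140:280,130:320,::-1].repeat(2,0).repeat(2,1),b['pixels'][150:290,200:330,::-1].repeat(2,0).repeat(2,1)]))
"
```

```text
turn [-0.0001  0.0001 -0.0009]
t 5.55 tcp [ 0.5495 -0.3113  0.0609] gap 0.0202 F [-0.1  0.4  4.1] world d mm [-2.5  3.3 -3.9] tool d mm [ 3.5  3.9 -2.1]
[-0.07262829  0.05344009]
[-0.06760788  0.05321027]
```

View pics/m3.png

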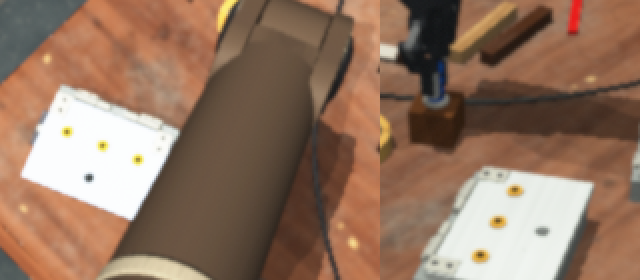

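The lid rests at about 0.07 rad in both views. Its hole is at about (174.5,229) in the top image and (281,265) in the side image. The pin is gripped. Next I'll lift it.

send_rows:
  rows:
    - [[0,-20,0,0,0,0],[0,-30,0,0,0,0],[0,-30,0,0,0,0],[0,-20,0,0,0,0],[0,0,0,0,0,0]]

```text
t: 6.15
ee_pos: [0.5507, -0.3119, 0.1633]
ee_rot: [0.13, -0.133, -0.694, 0.695]
force: [0.7, -0.1, 0.0]
finger_gap: 0.0205
```

```bash
cat >> h.py <<'E'
def tri(cs,ps):
    A=[];B=[]
    for c,(u,v) in zip(cs,ps):
        d=c['R'].T@np.array([(u-c['cx'])/c['fx'],(v-c['cy'])/c['fy'],1]);d/=np.linalg.norm(d);o=-c['R'].T@c['t']
        M=np.eye(3)-np.outer(d,d);A.append(M);B.append(M@o)
    X=np.linalg.lstsq(np.vstack(A),np.hstack(B),rcond=None)[0]; return X.round(4),np.abs(np.vstack(A)@X-np.hstack(B)).max().round(4)
def hole(c,u,v,r=6):
    x0,y0=int(u)-r,int(v)-r; g=cv2.cvtColor(c['pixels'],cv2.COLOR_RGB2GRAY)[y0:y0+2*r+1,x0:x0+2*r+1].astype(float)
    bg=np.percentile(g,60); w=np.clip(bg-25-g,0,None); vv,uu=np.indices(g.shape); return (uu*w).sum()/w.sum()+x0,(vv*w).sum()/w.sum()+y0
E
python3 -c "
from h import *
a=load('top');b=load('side');p=hole(a,174.5,229);q=hole(b,281,265.5);print(p,q,tri((a,b),(p,q)),ray(a,*p,.0567),ray(b,*q,.0567),'expected',H(-.0447,0))
b=cam('side');h=cv2.cvtColor(b['pixels'],cv2.COLOR_RGB2HSV)
s,x,R=state();print(s['finger_gap'],s['force']);tip=x-[0,0,.051];print('tip',proj(b,tip),proj(b,tip+[0,0,.036]))
u,v=proj(b,tip).astype(int);cv2.imwrite('pics/p4.png',cv2.resize(b['pixels'][v-70:v+40,u-60:u+60,::-1],None,fx=5,fy=5))
print(u,v);go([.4398,-.0677,.16],np.arctan2(uy[1],uy[0]))
"
```

```text
(np.float64(174.06789340101523), np.float64(228.45748730964468)) (np.float64(280.6845238095238), np.float64(265.2744708994709)) (array([ 0.4406, -0.0682,  0.0561]), np.float64(0.0009)) [ 0.43971332 -0.06821746  0.0567    ] [ 0.44152854 -0.06752945  0.0567    ] expected [ 0.43989605 -0.0679537 ]
0.020444427012716135 [ 0.09024386 -0.20523253 -0.94429006]
tip [225.944035   176.31616962] [225.13757848 162.68100967]
225 176
turn [-0.0003  0.0001 -0.0023]
t 6.2 tcp [ 0.5497 -0.3114  0.1613] gap 0.0204 F [ 0.1 -0.2 -0.9] world d mm [-109.9  243.7   -1.3] tool d mm [ 191.4    0.8 -186.7]
```

View pics/p4.png

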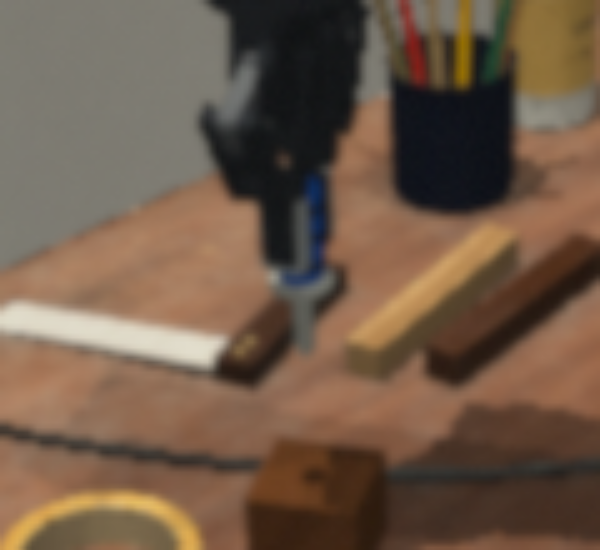

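The crop shows the pin upright in the fingers. Its tip is at image (226,176), against a predicted (225.9,176.3). I'll move it over the lid hole.

send_rows:
  rows:
    - [[34,0,-33,0,0,0],[34,0,-33,0,0,0],[34,0,-33,0,0,0],[34,0,-33,0,0,0],[34,0,-33,0,0,0]]

```text
t: 6.7
ee_pos: [0.4492, -0.0937, 0.1587]
ee_rot: [0.132, -0.131, -0.695, 0.695]
force: [0.9, 0.4, 0.1]
finger_gap: 0.0203
```

send_rows:
  rows:
    - [[20,0,-20,0,0,0],[0,15,0,0,0,0],[0,15,0,0,0,0],[0,0,0,0,0,0],[0,0,0,0,0,0]]

```text
t: 7.2
ee_pos: [0.4392, -0.0694, 0.1295]
ee_rot: [0.132, -0.131, -0.695, 0.695]
force: [0.8, 0.5, -0.7]
finger_gap: 0.0208
```

```bash
python3 -c "
from h import *
go([.4402,-.0678,.13],np.arctan2(uy[1],uy[0]))
b=cam('side');a=cam('top');s,x,R=state();tip=x-[0,0,.051];print('tip',tip,proj(b,tip),proj(b,tip+[0,0,.036]),'hole',proj(b,[.4402,-.0678,.0567]),'top',proj(a,tip))
u,v=proj(b,tip).astype(int);print(u,v);k=cv2.resize(b['pixels'][v-40:v+40,u-40:u+40,::-1],None,fx=6,fy=6)
u,v=proj(a,tip).astype(int);print(u,v);k2=cv2.resize(a['pixels'][v-40:v+40,u-25:u+25,::-1],None,fx=6,fy=6)
cv2.imwrite('pics/p5.png',np.hstack([k,k2]))
"
```

```text
turn [-0.0005  0.0001  0.0023]
t 7.2 tcp [ 0.4392 -0.0694  0.1295] gap 0.0208 F [ 0.8  0.5 -0.7] world d mm [1.  1.6 0.5] tool d mm [-0.3 -0.5 -1.9]
tip [ 0.44006348 -0.06961567  0.07935787] [281.54828513 255.57074511] [281.8464849  240.83586691] hole [281.36697487 265.15845763] top [172.73318517 228.33294212]
281 255
172 228
```

View pics/p5.png

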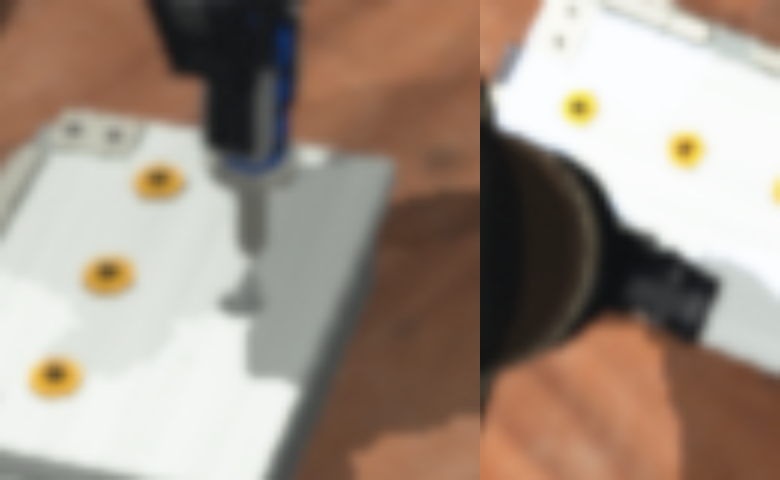

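The side crop (left) shows the tip at about (283,257) and the hole at (281.2,265.2). In the top crop the gripper hides the pin. I'll measure the stem axis sub-pixel.

```bash
python3 -c "
from h import *
b=load('side');g=cv2.cvtColor(b['pixels'],cv2.COLOR_RGB2GRAY)
print(g[240:272,274:292])
s,x,R=state();print(x,s['t'])
"
```

```text
[[192 155 118  86  66  55  48  44  49  69  84  81  61  55  85 122 160 192]
 [197 171 143 108  82  68  62  60  67  79  84  75  63  73 104 131 160 191]
 [200 173 141 110  90  77  71  69  72  75  77  73  77  97 119 133 150 170]
 [208 178 136 108  99  93  88  83  79  78  84  93 105 118 125 128 136 150]
 [215 192 151 117 104 102 102  99  95  96 104 116 124 124 121 123 135 147]
 [219 210 183 150 126 112 106 103 103 105 112 120 125 123 123 131 144 151]
 [221 220 209 192 169 142 118 103 101 104 108 120 135 138 139 146 151 154]
 [222 221 219 214 202 176 138 106  98  99 105 125 146 154 153 154 154 154]
 [222 222 220 219 213 193 153 109  96  97 104 126 149 156 155 155 154 154]
 [222 221 219 218 215 200 160 112  97  97 103 126 149 156 155 154 154 154]
 [222 220 219 217 215 200 161 112  97  98 103 126 149 156 156 155 154 155]
 [222 220 218 217 216 200 158 111  97  98 103 127 150 155 156 154 154 155]
 [221 219 217 218 217 201 158 112  97  97 103 127 150 156 154 154 154 154]
 [221 218 217 219 219 203 159 112  97  97 103 126 149 155 154 154 155 154]
 [220 218 218 220 220 203 161 113  97  97 103 127 
[... 642 characters left out ...]
 200 183 161 134 122 126 139 151 157 157 156 157 157 157]
 [223 222 216 196 166 148 137 125 117 119 132 148 155 157 157 157 157 158]
 [224 221 212 180 141 126 126 121 114 114 127 145 155 157 156 157 158 157]
 [224 224 218 192 155 135 129 124 119 122 134 149 156 157 158 157 158 159]
 [230 232 231 224 204 180 167 161 153 146 150 155 157 157 157 158 158 159]
 [237 239 240 239 235 226 220 212 189 165 158 158 157 157 158 159 159 159]
 [240 241 242 243 243 240 238 226 195 166 159 158 158 158 159 159 159 159]
 [242 242 243 244 244 243 240 223 181 162 159 159 158 158 158 159 159 160]
 [242 243 244 244 244 243 239 221 176 160 159 158 158 159 159 159 160 161]]
[ 0.44006348 -0.06961567  0.13035787] 7.3
```

send_rows:
  rows:
    - [[-2.4,0,-2.2,0,0,0],[0,10,0,0,0,0],[0,6,0,0,0,0],[0,0,0,0,0,0],[0,0,0,0,0,0]]

```text
t: 7.8
ee_pos: [0.4427, -0.0683, 0.1139]
ee_rot: [0.132, -0.131, -0.695, 0.695]
force: [-0.6, -0.9, -0.2]
finger_gap: 0.0202
```

```bash
python3 -c "
from h import *
b=cam('side');s,x,R=state();print(x,s['t'],s['force'],'tip',proj(b,x-[0,0,.051]))
cv2.imwrite('pics/p6.png',cv2.resize(b['pixels'][225:285,250:320,::-1],None,fx=8,fy=8,interpolation=cv2.INTER_CUBIC))
"
```

```text
[ 0.44293558 -0.06829144  0.11420486] 7.85 [ 0.57783303  0.43595359 -0.90748271] tip [279.96756061 262.48157212]
```

View pics/p6.png

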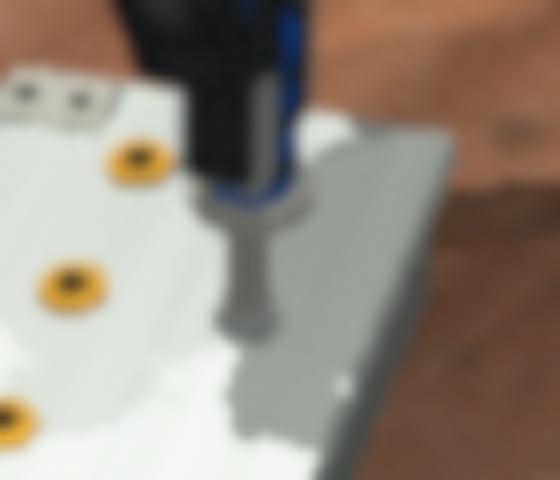

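The stem is at about column 248 in the crop and the hole's centre at about 247, so they line up. I'll go down gently and watch the force.

send_rows:
  rows:
    - [[0,3,0,0,0,0],[0,3,0,0,0,0],[0,3,0,0,0,0],[0,0,0,0,0,0]]

```text
t: 8.25
ee_pos: [0.4427, -0.0683, 0.1048]
ee_rot: [0.132, -0.131, -0.695, 0.695]
force: [0.5, -0.3, -0.1]
finger_gap: 0.0202
```

send_rows:
  rows:
    - [[0,3,0,0,0,0],[0,3,0,0,0,0],[0,0,0,0,0,0]]

```text
t: 8.55
ee_pos: [0.4426, -0.0687, 0.0988]
ee_rot: [0.132, -0.131, -0.695, 0.695]
force: [-0.7, -1.7, -2.4]
finger_gap: 0.0204
```

```bash
python3 -c "
from h import *
b=cam('side');s,x,R=state();print(x,s['t'],s['force'],s['moment'],'tip',proj(b,x-[0,0,.051]))
W=world(b).reshape(-1,3);J=np.c_[(W[:,:2]-O)@ux,(W[:,:2]-O)@uy,W[:,2]]
k=(J[:,1]<.07)&(J[:,1]>-.0)&(J[:,0]<.04)&(J[:,0]>-.06)&(J[:,2]>.035)&(J[:,2]<.065);J=J[k];print(np.polyfit(J[:,0],J[:,2],1))
"
```

```text
[ 0.44263035 -0.06872194  0.09892036] 8.6 [-0.76625137 -2.01958919 -2.98346209] [-0.7957357   0.14540801 -0.02552542] tip [280.00293142 268.26372617]
[-0.07386878  0.0533384 ]
```

send_rows:
  rows:
    - [[0,0,1,0,0,0],[0,0,0,0,0,0],[0,0,0,0,0,0]]

```text
t: 8.9
ee_pos: [0.4428, -0.0691, 0.0994]
ee_rot: [-0.131, 0.132, 0.695, -0.695]
force: [-0.2, -0.1, -1.1]
finger_gap: 0.0209
```

send_rows:
  rows:
    - [[0,3,0,0,0,0],[0,3,0,0,0,0],[0,0,0,0,0,0]]

```text
t: 9.2
ee_pos: [0.4425, -0.069, 0.0929]
ee_rot: [-0.132, 0.131, 0.695, -0.695]
force: [-0.2, -0.6, -2.0]
finger_gap: 0.02
```

send_rows:
  rows:
    - [[0,2,0,0,0,0],[0,2,0,0,0,0],[0,0,0,0,0,0]]

```text
t: 9.5
ee_pos: [0.4426, -0.0691, 0.089]
ee_rot: [-0.132, 0.131, 0.695, -0.695]
force: [-0.2, -0.3, -1.4]
finger_gap: 0.0204
```

send_rows:
  rows:
    - [[0,2,0,0,0,0],[0,2,0,0,0,0],[0,0,0,0,0,0]]

```text
t: 9.8
ee_pos: [0.4421, -0.0696, 0.0849]
ee_rot: [0.132, -0.131, -0.695, 0.695]
force: [-1.2, -2.2, -2.9]
finger_gap: 0.0205
```

send_rows:
  rows:
    - [[0,0,0.8,0,0,0],[0,3,0,0,0,0],[0,0,0,0,0,0]]

```text
t: 10.1
ee_pos: [0.4422, -0.07, 0.082]
ee_rot: [0.132, -0.131, -0.695, 0.695]
force: [-1.7, -1.6, -1.8]
finger_gap: 0.0205
```

send_rows:
  rows:
    - [[0,2,0,0,0,0],[0,2,0,0,0,0],[0,0,0,0,0,0]]

```text
t: 10.4
ee_pos: [0.4422, -0.07, 0.078]
ee_rot: [0.132, -0.131, -0.695, 0.695]
force: [-0.6, -2.0, -3.2]
finger_gap: 0.0205
```

send_rows:
  rows:
    - [[0,0,0.5,0,0,0],[0,3,0,0,0,0],[0,3,0,0,0,0],[0,0,0,0,0,0]]

```text
t: 10.8
ee_pos: [0.4422, -0.0703, 0.072]
ee_rot: [-0.131, 0.131, 0.695, -0.695]
force: [-1.5, -0.4, 0.4]
finger_gap: 0.0202
```

send_rows:
  rows:
    - [[0,3,0,0,0,0],[0,2,0,0,0,0],[0,0,0,0,0,0]]

```text
t: 11.1
ee_pos: [0.4421, -0.0702, 0.067]
ee_rot: [-0.132, 0.131, 0.695, -0.695]
force: [-2.6, 0.2, 3.1]
finger_gap: 0.0204
```

send_rows:
  rows:
    - [[0,2,0,0,0,0],[0,2,0,0,0,0],[0,0,0,0,0,0]]

```text
t: 11.4
ee_pos: [0.4421, -0.0702, 0.0647]
ee_rot: [0.131, -0.131, -0.695, 0.695]
force: [-9.1, 2.3, 26.5]
finger_gap: 0.0207
```

send_rows:
  rows:
    - [[0.7,0,0,0,0,0],[0,0,0,0,0,0],[0,0,0,0,0,0],[0,0,0,0,0,0],[0,0,0,0,0,0]]

```text
t: 11.9
ee_pos: [0.4421, -0.0702, 0.0647]
ee_rot: [0.131, -0.132, -0.695, 0.695]
force: [-7.0, 1.1, 22.8]
finger_gap: 0.0205
```

```bash
python3 -c "
from h import *
b=cam('side');s,x,R=state();print(x,s['t'],s['force'],s['moment'],s['finger_gap'],R.as_matrix()[:,1])
W=world(b).reshape(-1,3);J=np.c_[(W[:,:2]-O)@ux,(W[:,:2]-O)@uy,W[:,2]]
k=(J[:,1]<.07)&(J[:,1]>-.0)&(J[:,0]<.04)&(J[:,0]>-.06)&(J[:,2]>.035)&(J[:,2]<.065);J=J[k];print(np.polyfit(J[:,0],J[:,2],1))
cv2.imwrite('pics/p7.png',cv2.resize(b['pixels'][205:295,220:340,::-1],None,fx=6,fy=6,interpolation=cv2.INTER_CUBIC))
"
```

```text
[ 0.44207884 -0.07018718  0.06470329] 11.95 [-7.60135473  1.43069527 22.30614765] [0.17333975 1.68674939 0.02130876] 0.020770369622163075 [ 1.42135117e-03 -4.51269091e-04 -9.99998888e-01]
[-0.00359741  0.04955642]
```

View pics/p7.png

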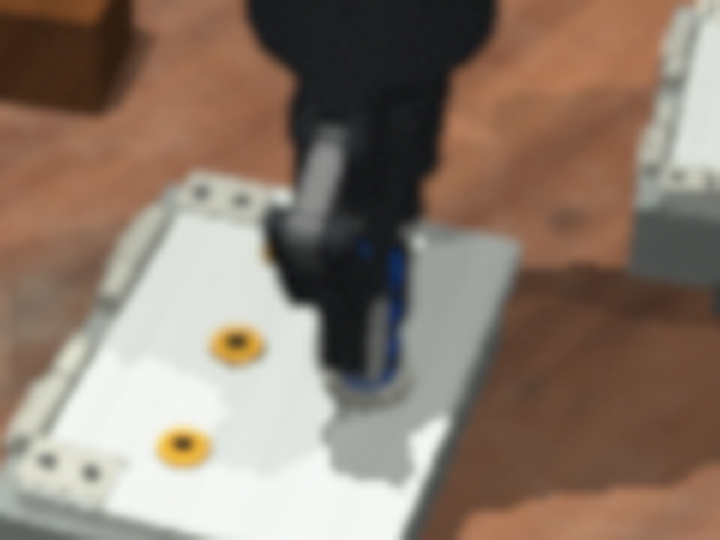

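The crop shows the collar flat on the shut lid with the fingers on the handle. The lid slope is 0.004 rad and the push is a steady 22 N, so I'll hand it in.

```bash
python3 -c "
from h import *
print(workorder.sign_off())"
```

```text
the job is handed in; nothing more can be done
None
```

The jig is shut and locked, and I handed it in with the fingers still pressing the pin down. It took about 12 s of robot time. No verdict was reported.

**What I did:** I pushed the open lid from behind with closed fingers until it sank by itself onto the blank. I measured it there at about 0.07 rad in two views. Then I took the locking pin from its stand, lined it up with the lid hole in the side view, and lowered it with small sideways corrections until the collar sat on the lid.

**Last checks:**
- **Lid:** its slope was about 0.004 rad, against a limit of 0.02.
- **Pin depth:** the pin tip works out at about 26 mm below the base hole's mouth, from the tool height of 0.0647 m.
- **Push and grip:** the downward push was steady at about 22 N. The grip was set to 70 N, with the fingers 20.5 mm apart.

**What disagreed or was not checked:**
- **Sideways load:** a force of about 7.5 N remained at the end; a 0.7 mm correction cut it only slightly.
- **Pin position:** the top and wrist cameras disagreed by about 3 mm on the pin, so I aligned tip and hole within the side view alone.
- **Finger gap:** the fingers read slightly narrower than the 22 mm handle.
- **Blank:** I did not measure it under the closed lid.
- **Bystanders:** I never touched the loose things, but did not measure them again at the end.

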